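Close the colour pots for the day

ROBOT

A 7-joint arm with a two-finger parallel gripper is mounted at the origin on the work surface. World frame = base frame: x ahead of the robot, y to its left, z up, the work surface at z = 0. Lengths are in m, angles in rad, forces in N, time in s.
With the tool pointing down it reaches from about 0.375 to 0.925 m from the base axis. Payload 3.1 kg.
Tool frame: the origin (TCP) lies at the centre of the arm's flange, where the gripper is bolted on; the fingertips stand 173 mm ahead of it and the grasp point (between the pads) lies 155 mm ahead of it (env.grip_depth is the distance from the TCP to the grasp point, in m); z points along the fingers, y is the line along which they close (so a half turn about z gives the same grasp; the last joint's range is limited). The gripper opens to 85 mm and grips with 20 to 120 N. Pads are 22 mm wide; open, the fingers measure 114 mm over their backs; the gripper's body (76 mm by 85 mm) begins 54 mm behind the grasp point. The pads swing forward as they close: fully open they stand 13 mm farther back than shut.
Start: joints at [-1.318, 0.383, 0.044, 1.598, -0.018, 1.161, -0.05], TCP at [0.223, 0.61, 0.405] pointing down, gripper open.
Joint ranges: [-2.61, 2.61], [-0.41, 2.15], [-1.48, 1.57], [0, 2.5], [-1.57, 4.71], [0.05, 1.97], [-2.85, 2.85]. Speed limits (rad/s): [2.79, 2.79, 3.14, 3.14, 3.14, 3.14, 3.14].

INTERFACE

Orientations are given as a unit quaternion [x, y, z, w].
In Python, from plant import env, eyes, job gives the robot as it stands. The module is installed in compiled form; this text tells all that it offers.
- The arm moves only by the tool step_arm, never from a script. Its argument "motion" is a list that holds one entry, the list of rows, each a list of 7 numbers: the closure in counts, from 0 (fully open) to 255 (shut), then the shift along the tool's x, y, z in mm, then the turn, a rotation vector about the tool's x, y, z in degrees. In form: [[[gripper, dx, dy, dz, rx, ry, rz], ...]]. A call has exactly 8 rows; each row is the pose to reach, as a shift and turn from the pose commanded when the call began, along the tool's axes at that moment; what a row does not reach only later rows make up. A row lasts 1/10 s, in which the tool goes at most 50 mm and 8.59 degrees, less where a joint would pass 70% of its speed; a pose out of reach is approached as far as the arm can. A call with a gripper value outside its range is refused whole. The fingers move at their own pace and stop on an object; "grip_force" is the grip in N (left out, the last holds). Time passes only in rows, so rows that repeat a pose let the fingers close, or fill a call up. It gives the time, the measured TCP pose, the force, the opening and the grip force at its end, in the units of the state.
- env.get_state(): the state, without advancing time (a new reading comes with each control period).
- eyes.camera(name): name is "scene" or "top"; returns (picture, depth): 400x640x3 uint8, red, green, blue; 400x640 float32, m along the optical axis (not along the pixel's ray), 0 where there is no reading.
- eyes.camera_model(name): a dict with "camera_matrix" (3x3 intrinsics, pixels), "R" (3x3) and "t" (3): a world point X has camera coordinates R X + t. Camera axes: x right, y down, z forward; pixel columns grow to the right and rows downward; lengths in m; the calibration is good to about 2 mm. A picture is of the moment at which its call begins. camera_model takes no time and is no camera call.
- job.close_job(): hands the job in; it is judged then, once.
The state is a dict: "time_s": time; "qpos": joint angles; "joint_velocities": joint speeds; "joint_torque": joint torques, N m; "tcp_pos": TCP position; "ee_rot": TCP orientation; "ft_force": force on the tool from outside, world axes, zero at the start; "ft_torque": the same for the moment, N m; "opening": finger opening in m; "grasp_force": force on a finger pad.
Only numpy, scipy, OpenCV 4.12 (cv2) and the standard library are available. Lean on these libraries where they do the work, as an engineer would, in place of code of your own. Each camera call takes 0.05 s, during which the arm holds its last target. There are 200 camera calls.

TASK

Close up the three porcelain colour pots for the day: lay the brush that was left across the large pot on the brush rest, across both its saddles, and put on each pot the lid that fits it, fully seated. Leave the pots standing where they are, do not drop the porcelain lids, and do not disturb the saucer or the wash bottle.

Things in the scene. Friction and masses are not known exactly. Their poses are not given: they have to be found in the camera images.
- lid_large: Large round. White porcelain lid, blue edge line, 150 g, flat on the table, knob up. Origin: centre of its underside, z up. Tapered plug 0-9 mm high (56 mm across at the foot, 67 mm at the flange), round flange 92 mm in diameter 9-15 mm, round knob 20 mm in diameter 15-35 mm, by which it is lifted. Seated, the flange lies on the pot's rim, this origin 51 mm above the pot's.
- lid_small: Small round. White porcelain lid, blue edge line, 70 g, flat on the table, knob up. Origin: centre of its underside, z up. Tapered plug 0-9 mm high (31 mm across at the foot, 41 mm at the flange), round flange 62 mm in diameter 9-15 mm, round knob 20 mm in diameter 15-35 mm, by which it is lifted. Seated, the flange lies on the pot's rim, this origin 35 mm above the pot's.
- lid_square: Square, sides along x and y; fits in any quarter turn. White porcelain lid, blue edge line, 130 g, flat on the table, knob up. Origin: centre of its underside, z up. Tapered plug 0-9 mm high (square, 45 mm at the foot, 55 mm at the flange), flange 76 x 76 mm 9-15 mm, round knob 20 mm in diameter 15-35 mm, by which it is lifted. Seated, the flange lies on the pot's rim, this origin 41 mm above the pot's.
- pot_large: Large round open pot of white porcelain with a blue line, dried cake of blue colour at the bottom, loose, about 420 g. Outer diameter 84 mm, height 60 mm, wall 5 mm, mouth 73 mm wide. The brush lies across its rim at the start. Origin: centre of its underside, z up.
- pot_small: Small round open pot of white porcelain with a blue line, dried cake of blue colour at the bottom, loose, about 200 g. Outer diameter 56 mm, height 44 mm, wall 4 mm, mouth 46 mm wide. Origin: centre of its underside, z up.
- pot_square: Square open pot of white porcelain with a blue line, dried cake of blue colour at the bottom, loose, about 360 g. Outside 70 x 70 mm, sides along x and y, height 50 mm, wall 5 mm, mouth 60 x 60 mm. Origin: centre of its underside, z up.
- brush: Flat wash brush, 40 g, lying flat across the large pot's rim, underside 60 mm above the table. Origin: on its flat underside at the balance point; x to the bristles, z up. Wooden handle 14 mm wide, 9 mm thick, from x = -107 to 43 mm; ferrule 26 mm wide, 10 mm thick, to 68 mm; bristles to 98 mm.
- brush_rest: White porcelain brush rest, loose, 320 g. Base 112 (x) x 64 x 6 mm; two upright saddles, 8 mm thick, at x = -40 and 40 mm, flat tops 22 mm above the table and 52 mm wide (y) between blue-topped horns 30 mm high. A brush lies across both along x, either way round, balance point between them. Origin: centre of the underside, z up.
- saucer: Bystander: plain shallow white porcelain saucer, 96 mm in diameter, 16 mm high, no knob. Origin: centre of its underside.
- wash_bottle: Bystander: white plastic wash bottle with a thin bent spout, 54 mm in diameter, about 173 mm high. Origin: centre of its underside.
Mind the look-alikes: they are no part of the job. Leave any black look-alike of the brush alone.

How it is judged:
By the outcome, as a careful person would: the job done as asked, in the order asked, and still so for the second after the job is handed in, with the robot touching nothing.
It also fails if it takes over 109 s, if anything falls off the work surface, if the arm or the gripper's body presses on something with over 40 N, if the wrist force passes 120 N, or if a joint passes its speed limit or range.

## Working session

There is one attempt and no reset: what is moved stays moved. The work goes in short steps, Python scripts to look and compute and a tool call to move; the robot and the scene stay as the last step left them, time stands still between calls to the robot, and variables do not carry over. Pictures are saved under pics/ and viewed, at most 14 in all, crops included, and the job is handed in when it is done.

Besides the shell and the picture viewer there is one more tool, called as name(argument=value, ...), one argument or row to a line, values as JSON. step_arm: Moves the arm, as the interface text tells. Its arguments: {"type":"object","properties":{"motion":{"type":"array","items":{"type":"array","items":{"type":"array","items":{"type":"number"}}}},"grip_force":{"type":"number"}},"required":["motion"]}

```bash
mkdir -p pics; python3 - <<'E'
from plant import env, eyes, job
import cv2,numpy as np
s=env.get_state()
print({k:np.round(v,3).tolist() for k,v in s.items()}, env.grip_depth)
for n in("scene","top"):
    p,d=eyes.camera(n); m=eyes.camera_model(n); print(n,{k:np.round(v,3).tolist() for k,v in m.items()})
    cv2.imwrite(f"pics/{n}0.png",p[:,:,::-1]); np.savez(f"{n}0.npz",p=p,d=d,**m)
E
```

```text
{'time_s': 0.0, 'qpos': [-1.318, 0.384, 0.044, 1.6, -0.018, 1.161, -0.05], 'joint_velocities': [-0.001, -0.001, 0.0, 0.001, -0.002, -0.0, -0.001], 'joint_torque': [0.0, -43.347, 1.025, -24.951, 0.011, 0.011, -0.0], 'tcp_pos': [0.223, 0.61, 0.403], 'ee_rot': [0.174, 0.985, -0.001, -0.0], 'ft_force': [0.785, -0.83, 0.281], 'ft_torque': [-0.002, 0.02, 0.035], 'grasp_force': 0.0, 'opening': 0.085} 0.1547
scene {'camera_matrix': [[388.689, 0.0, 326.405], [0.0, 388.689, 200.74], [0.0, 0.0, 1.0]], 'R': [[-0.391, 0.92, -0.008], [0.781, 0.327, -0.532], [-0.487, -0.214, -0.847]], 't': [0.119, -0.377, 1.434]}
top {'camera_matrix': [[401.114, 0.0, 326.362], [0.0, 401.114, 196.858], [0.0, 0.0, 1.0]], 'R': [[0.131, -0.991, 0.005], [-0.971, -0.129, -0.202], [0.201, 0.021, -0.979]], 't': [0.041, 0.533, 1.12]}
```

View pics/scene0.png

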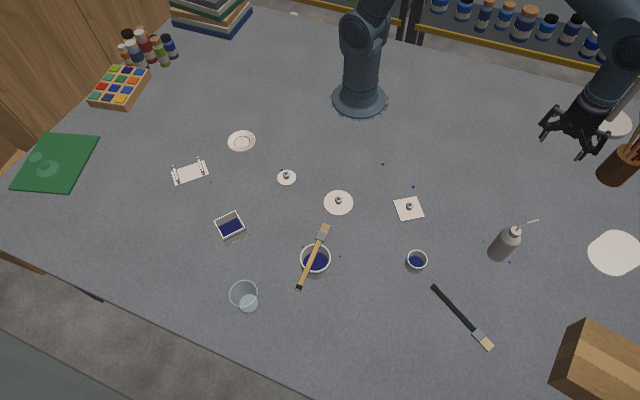

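View pics/top0.png

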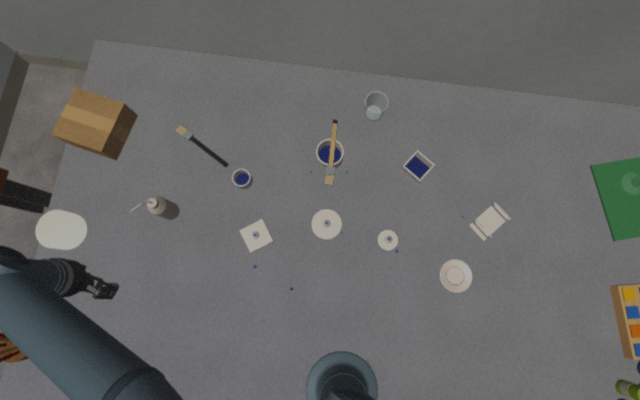

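Scene: the pots are at (315,258) large, (417,260) small and (230,227) square. The lids are at (338,203), (286,177) and (408,208), and the rest is at (189,172).
Top: the pots are at (330,153), (241,178) and (418,166). The lids are at (326,224) large, (388,240) small and (256,235) square, the rest at (490,222), and the tan brush at (332,153). The saucer, bottle and black brush are bystanders.

```bash
cat >h.py <<'E'
import numpy as np,cv2
def cloud(p,d,m):
    K=m["camera_matrix"];v,u=np.mgrid[:400,:640]
    c=np.stack([(u-K[0,2])/K[0,0]*d,(v-K[1,2])/K[1,1]*d,d],-1)
    w=(c-m["t"])@m["R"]; w[d==0]=np.nan
    return w
def proj(X,m):
    c=m["R"]@np.asarray(X)+m["t"]; q=m["camera_matrix"]@c; return q[:2]/q[2]
E
python3 - <<'E'
import numpy as np,cv2
from h import *
C={}
D={n:np.load(n+"0.npz") for n in("scene","top")}
W={n:cloud(D[n]["p"],D[n]["d"],D[n]) for n in D}
px={"pot_large":(330,153,.055),"lid_large":(326,224,.06),"lid_square":(256,235,.065),"pot_small":(241,178,.045),"pot_square":(418,166,.065),"lid_small":(388,240,.045),"rest":(490,222,.08),"saucer":(456,276,.06),"bottle":(157,206,.05)}
for o,(u,v,r) in px.items():
    c=np.nanmedian(W["top"][v-2:v+3,u-2:u+3].reshape(-1,3),0)
    print(o,c.round(3))
    for n in W:
        w=W[n]; m=np.hypot(w[...,0]-c[0],w[...,1]-c[1])<r
        q=w[m]; hi=q[q[:,2]>.006]
        if len(hi)==0: print(n,"none",np.percentile(q[:,2],[5,50,95]));continue
        top=hi[hi[:,2]>np.percentile(hi[:,2],95)-.008]
        (rc,rs,ra)=cv2.minAreaRect((hi[:,:2]*1000).astype(np.float32))
        print("  ",n,len(hi),"table",np.median(q[q[:,2]<.004][:,2]).round(4),"z%",np.percentile(hi[:,2],[10,50,90,98]).round(3),"mid",np.round(rc,1),np.round(rs,1),round(ra,1),"mean top",top.mean(0).round(4),"bb",((top.max(0)+top.min(0))/2).round(4)[:2],np.ptp(top,axis=0).round(3)[:2])
E
```

```text
pot_large [0.658 0.118 0.066]
   scene 973 table -0.0 z% [0.017 0.044 0.07  0.072] mid [659.1 115.2] [99.3 83.6] 40.3 mean top [0.654  0.114  0.0688] bb [0.6581 0.1197] [0.108 0.08 ]
   top 725 table -0.0012 z% [0.015 0.044 0.068 0.071] mid [657.  116.5] [96.8 82.9] 42.5 mean top [0.6542 0.1136 0.0673] bb [0.6576 0.122 ] [0.108 0.076]
lid_large [0.446 0.102 0.032]
   scene 633 table 0.0001 z% [0.013 0.015 0.018 0.034] mid [453.5 104.4] [90.3 95.7] 35.7 mean top [0.4569 0.103  0.0329] bb [0.4571 0.102 ] [0.017 0.02 ]
   top 744 table -0.0012 z% [0.011 0.014 0.017 0.034] mid [451.5 101.4] [91.9 91.4] 83.0 mean top [0.449  0.1017 0.0222] bb [0.4514 0.103 ] [0.086 0.083]
lid_square [0.388 0.3   0.033]
   scene 573 table 0.0002 z% [0.012 0.015 0.019 0.035] mid [392.7 304.3] [78.2 77.5] 35.7 mean top [0.3958 0.3045 0.0332] bb [0.3951 0.3042] [0.016 0.019]
   top 668 table -0.001 z% [0.011 0.014 0.018 0.034] mid [387.4 307.7] [78.2 86.6] 37.2 mean top [0.3896 0.3037 0.0324] bb [0.3903 0.3037] [0.019 0.018]
pot_small [0.557 0.379 0.012]
   scene 433 table 0.0004 z% [0.012 0.021 0.044 0.046] 
[... 1296 characters left out ...]
[0.108 0.102]
saucer [ 0.348 -0.297  0.005]
   scene 385 table -0.0 z% [0.007 0.012 0.017 0.019] mid [ 353.  -292.1] [93.6 90.9] 20.2 mean top [ 0.3504 -0.2954  0.0136] bb [ 0.3525 -0.2932] [0.096 0.091]
   top 664 table -0.0002 z% [0.008 0.012 0.016 0.019] mid [ 349.7 -292.4] [91.6 91.2] 52.2 mean top [ 0.35   -0.293   0.0135] bb [ 0.3506 -0.2912] [0.093 0.093]
bottle [0.423 0.564 0.124]
   scene 818 table 0.0002 z% [0.026 0.1   0.141 0.17 ] mid [430.4 576.3] [63.2 60.3] 88.9 mean top [0.4198 0.5894 0.1674] bb [0.4175 0.5908] [0.033 0.035]
   top 578 table -0.0012 z% [0.031 0.106 0.142 0.169] mid [422.3 574.5] [50.1 65.8] 69.3 mean top [0.4149 0.5912 0.1666] bb [0.4151 0.5912] [0.033 0.034]
```

```bash
python3 - <<'E'
import numpy as np,cv2
from h import *
D={n:np.load(n+"0.npz") for n in("scene","top")}
W={n:cloud(D[n]["p"],D[n]["d"],D[n]) for n in D}
def near(n,c,r): 
    w=W[n]; return np.hypot(w[...,0]-c[0],w[...,1]-c[1])<r
for n in W:
    w=W[n]; p=D[n]["p"].astype(int)
    # brush: tall pts or handle
    m=near(n,(.655,.118),.14)&(w[...,2]>.0635)
    q=w[m][:,:2]*1000; a=cv2.fitLine(q.astype(np.float32),cv2.DIST_HUBER,0,.01,.01).ravel()
    t=(q-a[2:])@a[:2]; ends=[a[2:]+a[:2]*t.min(),a[2:]+a[:2]*t.max()]
    print(n,"brush",len(q),"ends",np.round(ends,1),"len",np.ptp(t).round(1),"ang",np.degrees(np.arctan2(a[1],a[0])).round(1),"z",np.median(w[m][:,2]).round(4))
    for o,c,zl,zh in (("pot_square",(.66,-.149),.044,.056),("lid_square",(.392,.304),.008,.021)):
        m=near(n,c,.06)&(w[...,2]>zl)&(w[...,2]<zh); q=(w[m][:,:2]*1000).astype(np.float32)
        print("  ",o,[np.round(x,1).tolist() for x in cv2.minAreaRect(q)])
    for o,c,zl in (("pot_large",(.657,.117),.052),):
        m=near(n,c,.05)&(w[...,2]>zl)&(w[...,2]<.0625); q=(w[m][:,:2]*1000).astype(np.float32)
        print("  ",o,cv2.minEnclosingCircle(q), cv2.fitEllipse(cv2.convexHull(q)))
    m=near(n,(.527,-.385),.075)&(w[...,2]>.016); q=(w[m][:,:2]*1000).astype(np.float32)
    _,l,k=cv2.kmeans(q,2,None,(3,50,.1),5,cv2.KMEANS_PP_CENTERS); dd=k[1]-k[0]
    print("  rest saddles",k.round(1).tolist(),k.mean(0),np.hypot(*dd),"ang",np.degrees(np.arctan2(dd[1],dd[0])), "rect",cv2.minAreaRect(q))
for n,(x0,x1,y0,y1) in {"top":(290,380,105,205),"scene":(280,350,210,300)}.items():
    cv2.imwrite(f"pics/b_{n}.png",cv2.resize(D[n]["p"][y0:y1,x0:x1,::-1],None,fx=5,fy=5,interpolation=2))
E
```

```text
scene brush 484 ends [[561.3 111.1]
 [766.7 117.2]] len 205.5 ang 1.7 z 0.069
   pot_square [[661.1, -148.8], [71.6, 69.7], 54.9]
   lid_square [[392.7, 304.3], [78.2, 77.5], 35.7]
   pot_large ((659.8147583007812, 117.99781036376953), 46.92690658569336) ((662.9515991210938, 119.99274444580078), (80.46196746826172, 90.20060729980469), 105.3829574584961)
  rest saddles [[499.3999938964844, -358.0], [559.0, -411.29998779296875]] [ 529.20044 -384.66757] 79.9065 ang -41.86282 rect ((529.2476196289062, -384.85009765625), (68.49758911132812, 88.12914276123047), 48.321048736572266)
top brush 366 ends [[559.1 109.6]
 [762.2 116.2]] len 203.3 ang 1.9 z 0.0676
   pot_square [[657.8, -149.2], [69.8, 70.9], 53.9]
   lid_square [[389.7, 304.0], [76.9, 76.6], 35.0]
   pot_large ((661.7017822265625, 120.1661376953125), 42.55100631713867) ((661.4539184570312, 119.67132568359375), (82.34062957763672, 83.35430145263672), 108.96874237060547)
  rest saddles [[554.7000122070312, -412.0], [495.20001220703125, -359.0]] [ 524.9742 -385.5428] 79.66842 ang 138.30518 rect ((526.3668212890625, -385.2051086425781), (63.69245529174805, 90.6495132446289), 47.73529815673828)
```

View pics/b_top.png

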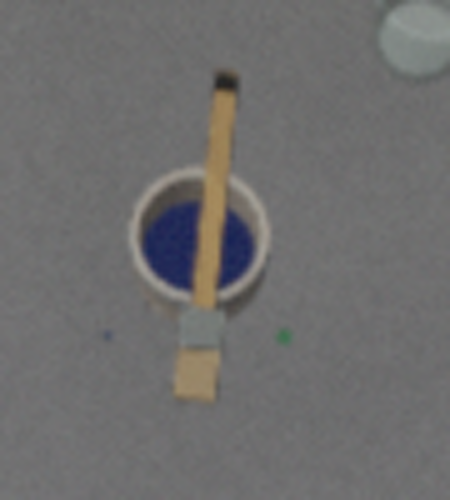

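The view shows the brush handle end at crop (226,78) and the bristles at (196,375), so the bristles point to the robot. The balance point is over the pot, about 6 mm right of its centre.

```bash
cat >>h.py <<'E'
from scipy.spatial.transform import Rotation as Ro
def mv(s,x,y,z,ang):
    """shift (mm) and turn (deg) in tool axes, from the measured pose to TCP x,y,z (m) with closing line at ang deg"""
    R=Ro.from_quat(s["ee_rot"]); best=None
    for a in (ang,ang+180):
        c,d=np.cos(np.radians(a)),np.sin(np.radians(a))
        T=Ro.from_matrix(np.array([[-d,c,0],[c,d,0],[0,0,-1]]))
        if np.linalg.det(T.as_matrix())<0: continue
        v=(R.inv()*T).as_rotvec(degrees=True)
        if best is None or np.linalg.norm(v)<np.linalg.norm(best): best=v
    d=R.inv().apply(np.array([x,y,z])-s["tcp_pos"])*1000
    print("mv",d.round(1),best.round(1),"at",np.round(s["tcp_pos"],4),"q7",round(s["qpos"][6],2))
E
python3 - <<'E'
from h import *
from plant import env
mv(env.get_state(),.658,.1133,.32,91.8)
E
```

```text
mv [-579.  -316.9   84.2] [ -0.1  -0.  -21.9] at [0.2232 0.61   0.4034] q7 -0.05
```

step_arm(
  motion=[
    [[130,-44,-24,0,0,0,-4],[130,-88,-48,0,0,0,-8],[130,-132,-72,0,0,0,-12],[130,-176,-96,0,0,0,-16],[130,-220,-120,0,0,0,-20],[130,-264,-144,0,0,0,-22],[130,-308,-168,0,0,0,-22],[130,-352,-192,0,0,0,-22]],
  ],
  grip_force=30,
)

```text
time_s: 0.9
tcp_pos: [0.4881, 0.308, 0.4043]
ee_rot: [-0.017, 1.0, -0.0, -0.0]
ft_force: [0.9, 0.2, -0.4]
opening: 0.0419
grasp_force: 0.0
```

```bash
python3 - <<'E'
from h import *
from plant import env
s=env.get_state(); print(s["opening"],s["time_s"])
mv(s,.658,.1133,.28,91.8)
E
```

```text
0.041879597265534904 0.9
mv [-163.4 -200.2  124.2] [-0.  -0.   0.1] at [0.4881 0.308  0.4043] q7 1.01
```

step_arm(
  motion=[
    [[130,-23,-28,17,0,0,0],[130,-46,-57,35,0,0,0],[130,-70,-86,53,0,0,0],[130,-93,-114,71,0,0,0],[130,-117,-143,88,0,0,0],[130,-140,-172,106,0,0,0],[130,-163,-200,124,0,0,0],[130,-163,-200,124,0,0,0]],
  ],
)

```text
time_s: 1.7
tcp_pos: [0.658, 0.1075, 0.2769]
ee_rot: [-0.012, 1.0, -0.004, -0.002]
ft_force: [-0.6, -0.5, -0.0]
opening: 0.0417
grasp_force: 0.0
```

```bash
python3 - <<'E'
from h import *
from plant import env,eyes
s=env.get_state(); print(s["tcp_pos"])
for n in ("scene","top"):
    p,d=eyes.camera(n); m=eyes.camera_model(n); w=cloud(p,d,m)
    cv2.imwrite(f"pics/{n}1.png",cv2.resize(p[:,:,::-1],(800,500)) if n=="top" else cv2.resize(p[170:310,230:400,::-1],None,fx=4,fy=4,interpolation=2))
    k=(np.hypot(w[...,0]-.658,w[...,1]-.1133)<.06)&(w[...,2]>.078)&(w[...,2]<.16)
    q=w[k]; print(n,len(q),np.percentile(q,[0,2,10,50,90,98,100],axis=0).round(3))
E
```

```text
[0.65799981 0.10748662 0.27690009]
scene 166 [[0.647 0.057 0.106]
 [0.649 0.062 0.11 ]
 [0.655 0.072 0.116]
 [0.666 0.128 0.145]
 [0.671 0.142 0.159]
 [0.672 0.155 0.16 ]
 [0.673 0.158 0.16 ]]Traceback (most recent call last):
  File "<stdin>", line 8, in <module>
    return _quantile_unchecked(
        a, q, axis, out, overwrite_input, method, keepdims, weights)
    return _ureduce(a,
                    func=_quantile_ureduce_func,
    ...<5 lines>...
                    overwrite_input=overwrite_input,
                    method=method)
    r = func(a, **kwargs)
    result = _quantile(arr,
                       quantiles=q,
    ...<2 lines>...
                       out=out,
                       weights=wgt)
    slices_having_nans = np.isnan(arr[-1, ...])
                                  ~~~^^^^^^^^^
IndexError: index -1 is out of bounds for axis 0 with size 0
```

View pics/scene1.png

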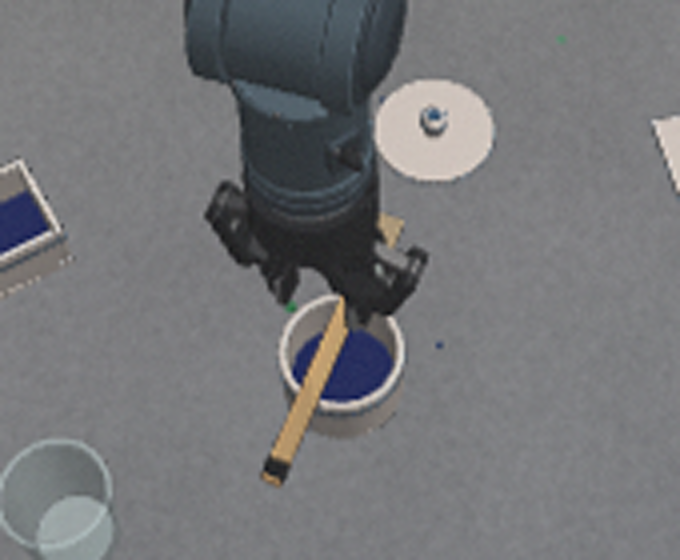

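The view shows the gripper straddling the brush above the pot mouth, with fingertips at crop (290,295) and (365,320). The tips sit 170 mm ahead of the TCP, as expected.

```bash
python3 - <<'E'
from h import *
from plant import env
mv(env.get_state(),.658,.1133,.234,91.8)
E
```

```text
mv [-1.4 -0.3 45.1] [-0.1 -0.2 -0.1] at [0.6568 0.1136 0.2791] q7 1.49
```

step_arm(
  motion=[
    [[130,-1,0,15,0,0,0],[130,-1,0,30,0,0,0],[130,-1,0,40,0,0,0],[130,-1,0,45,0,0,0],[130,-1,0,45,0,0,0],[255,-1,0,45,0,0,0],[255,-1,0,45,0,0,0],[255,-1,0,45,0,0,0]],
  ],
  grip_force=30,
)

```text
time_s: 2.6
tcp_pos: [0.6583, 0.1154, 0.2366]
ee_rot: [-0.017, 1.0, 0.0, 0.001]
ft_force: [0.8, 0.1, 1.7]
opening: 0.0129
grasp_force: 31.8
```

step_arm(
  motion=[
    [[255,0,0,0,0,0,0],[255,0,0,0,0,0,0],[255,0,0,-10,0,0,0],[255,0,0,-25,0,0,0],[255,0,0,-45,0,0,0],[255,0,0,-70,0,0,0],[255,0,0,-80,0,0,0],[255,0,0,-80,0,0,0]],
  ],
)

```text
time_s: 3.4
tcp_pos: [0.6589, 0.1154, 0.3188]
ee_rot: [-0.017, 1.0, 0.001, 0.003]
ft_force: [-0.1, -1.0, 0.1]
opening: 0.0128
grasp_force: 31.6
```

```bash
python3 - <<'E'
from h import *
from plant import env,eyes
s=env.get_state(); print(s["opening"],s["grasp_force"])
mv(s,.527,-.385,.3,48.2)
for n in ("scene","top"):
    p,d=eyes.camera(n); cv2.imwrite(f"pics/{n}2.png",p[:,:,::-1])
    np.savez(f"{n}2.npz",p=p,d=d,**eyes.camera_model(n))
E
```

```text
0.012782217798872213 31.587928533554077
mv [ 148.5 -495.8   17.4] [ 0.2  0.3 43.7] at [0.6589 0.1154 0.3188] q7 1.48
```

View pics/scene2.png

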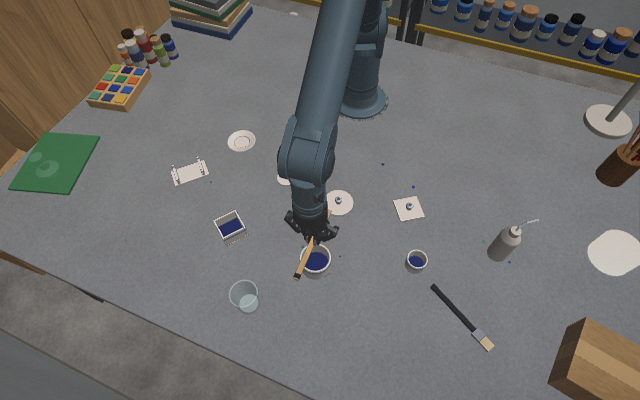

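The brush is lifted: the handle end is at (298,275), clear of the pot at (315,260), which stands where it was. Moving to the rest.

step_arm(
  motion=[
    [[255,12,-40,1,0,0,3],[255,24,-80,2,0,0,7],[255,36,-120,4,0,0,11],[255,48,-160,6,0,0,15],[255,60,-200,8,0,0,19],[255,72,-240,10,0,0,23],[255,84,-280,12,0,0,27],[255,96,-320,14,0,0,31]],
  ],
)

```text
time_s: 4.3
tcp_pos: [0.5712, -0.2087, 0.2999]
ee_rot: [0.252, 0.968, -0.0, -0.002]
ft_force: [0.7, -0.6, -0.5]
opening: 0.0129
grasp_force: 31.6
```

```bash
python3 - <<'E'
from h import *
from plant import env
mv(env.get_state(),.527,-.385,.25,48.2)
E
```

```text
mv [ -47.8 -175.3   49.9] [-0.1 -0.2 12.5] at [ 0.5712 -0.2087  0.2999] q7 1.54
```

step_arm(
  motion=[
    [[255,-10,-36,4,0,0,3],[255,-20,-72,10,0,0,6],[255,-30,-108,18,0,0,9],[255,-40,-144,30,0,0,12],[255,-46,-168,40,0,0,12.5],[255,-48,-175,50,0,0,12.5],[255,-48,-175,50,0,0,12.5],[255,-48,-175,50,0,0,12.5]],
  ],
)

```text
time_s: 5.1
tcp_pos: [0.5302, -0.3816, 0.2504]
ee_rot: [0.354, 0.935, 0.001, -0.001]
ft_force: [0.6, 0.6, 0.1]
opening: 0.0126
grasp_force: 31.6
```

```bash
python3 - <<'E'
from h import *
from plant import env,eyes
s=env.get_state()
mv(s,.527,-.385,.197,48.2)
for n in ("scene","top"):
    p,d=eyes.camera(n); m=eyes.camera_model(n); w=cloud(p,d,m)
    if n=="scene": cv2.imwrite("pics/scene3.png",cv2.resize(p[120:220,130:250,::-1],None,fx=5,fy=5,interpolation=2))
    np.savez(f"{n}3.npz",p=p,d=d,**m)
    c=np.array([.527,-.385]); u=np.array([np.cos(np.radians(138.2)),np.sin(np.radians(138.2))])
    a=(w[...,:2]-c)@u; b=(w[...,:2]-c)@np.array([-u[1],u[0]])
    for nm,k in (("bristle side",(a>.05)&(a<.12)),("handle side",(a<-.05)&(a>-.13))):
        k&=(abs(b)<.05)&(w[...,2]>.06)&(w[...,2]<.1); q=w[k]
        if len(q): print(n,nm,len(q),"a",a[k].min().round(3),a[k].max().round(3),"b",np.median(b[k]).round(4),"z",np.median(q[:,2]).round(4))
E
```

```text
mv [-0.  -4.7 53.4] [ 0.1 -0.2  0.3] at [ 0.5302 -0.3816  0.2504] q7 1.68
scene bristle side 119 a 0.05 0.097 b -0.0077 z 0.082
scene handle side 103 a -0.107 -0.05 b -0.0096 z 0.0812
top bristle side 167 a 0.05 0.099 b -0.0045 z 0.0826
```

View pics/scene3.png

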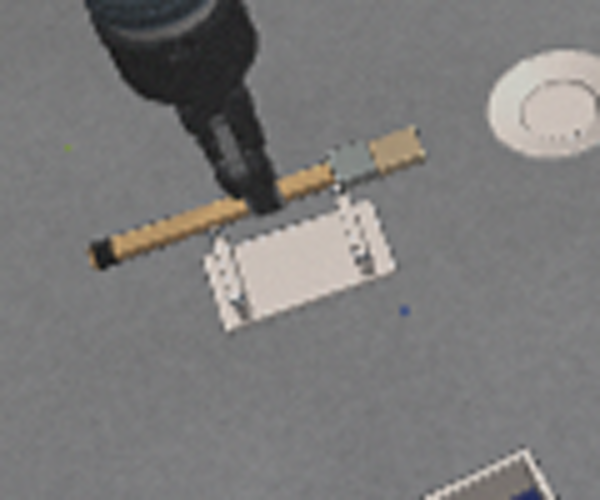

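The brush hangs above the rest, with the handle end at (103,255) and the bristles at (400,147). It is lengthwise right and about 6 mm off sideways, so I correct that and lower.

step_arm(
  motion=[
    [[255,0,-6,4,0,0,0],[255,0,-6,14,0,0,0],[255,0,-6,26,0,0,0],[255,0,-6,38,0,0,0],[255,0,-6,46,0,0,0],[255,0,-6,50,0,0,0],[255,0,-6,51.5,0,0,0],[255,0,-6,51.5,0,0,0]],
  ],
)

```text
time_s: 6.0
tcp_pos: [0.5254, -0.3884, 0.2]
ee_rot: [0.355, 0.935, -0.0, -0.0]
ft_force: [-0.7, 0.1, -0.4]
opening: 0.0126
grasp_force: 31.6
```

```bash
python3 - <<'E'
from h import *
from plant import env
s=env.get_state();print(s["ft_force"].round(1),s["grasp_force"])
mv(s,.5255,-.3865,.198,48.2)
E
```

```text
[-0.7  0.1 -0.4] 31.58437192440033
mv [1.2 1.5 2. ] [-0.  -0.   0.2] at [ 0.5254 -0.3884  0.2   ] q7 1.72
```

Lower the last 2 mm, release to a moderate opening, then rise.

step_arm(
  motion=[
    [[255,0,1,1,0,0,0],[255,0,1,1.5,0,0,0],[255,0,1,1.5,0,0,0],[190,0,1,1.5,0,0,0],[130,0,1,1.5,0,0,0],[130,0,1,1.5,0,0,0],[130,0,1,-10,0,0,0],[130,0,1,-40,0,0,0]],
  ],
)

```text
time_s: 6.8
tcp_pos: [0.5248, -0.3863, 0.238]
ee_rot: [0.355, 0.935, 0.001, -0.003]
ft_force: [0.2, 0.8, 0.1]
opening: 0.0422
grasp_force: 0.0
```

step_arm(
  motion=[
    [[130,0,0,-20,0,0,0],[130,0,0,-50,0,0,0],[130,0,0,-90,0,0,0],[130,0,40,-90,0,0,0],[130,0,80,-90,0,0,0],[130,0,120,-90,0,0,0],[130,0,160,-90,0,0,0],[130,0,160,-90,0,0,0]],
  ],
)

```text
time_s: 7.6
tcp_pos: [0.638, -0.259, 0.3307]
ee_rot: [0.349, 0.937, 0.003, 0.001]
ft_force: [0.6, 1.1, 0.1]
opening: 0.0416
grasp_force: 0.0
```

```bash
python3 - <<'E'
from h import *
from plant import env,eyes
s=env.get_state()
W={};D={}
for n in ("scene","top"):
    p,d=eyes.camera(n); m=eyes.camera_model(n); D[n]=m;w=W[n]=cloud(p,d,m)
    if n=="scene": cv2.imwrite("pics/scene4.png",cv2.resize(p[120:220,130:250,::-1],None,fx=5,fy=5,interpolation=2))
    for o,c,r,zl,zh in (("pot_large",(.66,.119),.05,.054,.066),("lid_large",(.453,.103),.055,.008,.02),("lid_small",(.43,-.084),.04,.008,.02),("pot_small",(.554,.3717),.035,.038,.05),("pot_square",(.66,-.149),.055,.044,.056),("lid_square",(.392,.304),.06,.008,.021)):
        k=(np.hypot(w[...,0]-c[0],w[...,1]-c[1])<r)&(w[...,2]>zl)&(w[...,2]<zh); q=(w[k][:,:2]*1000).astype(np.float32)
        if len(q)<10: print(n,o,"hidden");continue
        f=cv2.minAreaRect if "square" in o else lambda q:(cv2.minEnclosingCircle(q),cv2.minAreaRect(q)[:2])
        print(n,o,len(q),f(q))
    k=(np.hypot(w[...,0]-.453,w[...,1]-.103)<.03)&(w[...,2]>.029)&(w[...,2]<.045); print(n,"knob",w[k].mean(0).round(4),(w[k].max(0)/2+w[k].min(0)/2).round(4))
mv(s,.453,.1025,.3,60)
E
```

```text
scene pot_large 208 (((664.5274047851562, 119.00126647949219), 43.052215576171875), ((664.4903564453125, 120.49763488769531), (83.85452270507812, 80.36555480957031)))
scene lid_large 587 (((454.576416015625, 101.89627838134766), 46.91419219970703), ((454.2246398925781, 102.30635070800781), (90.67378997802734, 91.51652526855469)))
scene lid_small 218 (((430.1644287109375, -84.1383056640625), 32.31309127807617), ((432.10382080078125, -83.3909683227539), (59.945831298828125, 60.607364654541016)))
scene pot_small 116 (((555.3858642578125, 371.542236328125), 29.43540382385254), ((555.8831787109375, 371.98919677734375), (53.63190841674805, 56.240257263183594)))
scene pot_square 185 ((661.388427734375, -147.6316375732422), (71.88651275634766, 69.66259002685547), 53.694583892822266)
scene lid_square 530 ((393.1719665527344, 304.4287109375), (76.51380920410156, 77.2513656616211), 36.03095245361328)
scene knob [0.456  0.1027 0.0335] [0.4558 0.1022 0.0346]
top pot_large 147 (((661.693603515625, 119.82962799072266), 42.14780044555664), ((661.2806396484375, 119.46031188964844), (81.52696228027344
[... 191 characters left out ...]
 lid_small 300 (((428.2647399902344, -84.8426513671875), 31.286022186279297), ((428.90948486328125, -83.46075439453125), (59.73094940185547, 59.84221267700195)))
top pot_small 88 (((552.9594116210938, 371.82720947265625), 28.361797332763672), ((552.0216064453125, 371.16912841796875), (53.633583068847656, 54.51369857788086)))
top pot_square 154 ((657.6585693359375, -149.24147033691406), (70.23141479492188, 71.12799072265625), 54.67975616455078)
top lid_square 619 ((389.5537414550781, 304.1690673828125), (76.6617660522461, 76.67341613769531), 35.31151580810547)
top knob [0.4504 0.1014 0.0329] [0.4502 0.1021 0.0336]
mv [376.4 152.1  31.8] [  0.4   0.  -10.9] at [ 0.638  -0.259   0.3307] q7 1.41
```

View pics/scene4.png

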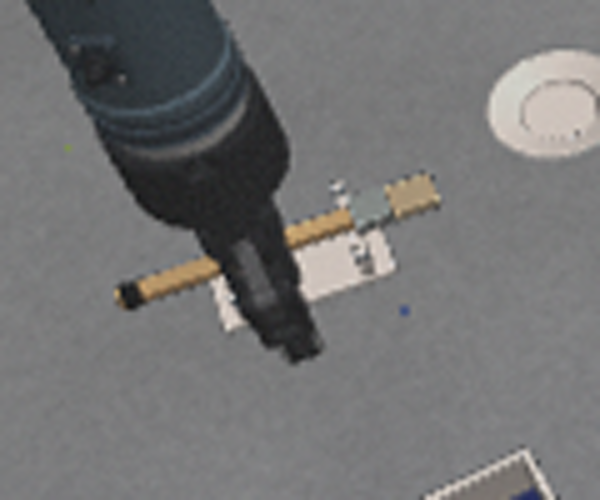

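The brush lies on the rest across both saddles, from (120,295) to (430,190). Next is the large lid.

step_arm(
  motion=[
    [[130,45,18,3,0,0,-1],[130,90,36,6,0,0,-2],[130,135,54,10,0,0,-4],[130,180,72,14,0,0,-6],[130,225,90,20,0,0,-8],[130,270,108,26,0,0,-10],[130,315,126,32,0,0,-11],[130,350,141,40,0,0,-11]],
  ],
)

```text
time_s: 8.5
tcp_pos: [0.4626, 0.07, 0.2907]
ee_rot: [0.265, 0.964, 0.001, 0.0]
ft_force: [0.6, 0.3, -0.6]
opening: 0.0419
grasp_force: 0.0
```

```bash
python3 - <<'E'
from h import *
from plant import env
mv(env.get_state(),.453,.102,.23,60)
E
```

```text
mv [24.6 22.5 60.7] [ 0.1  0.  -0.7] at [0.4626 0.07   0.2907] q7 0.89
```

step_arm(
  motion=[
    [[130,12,11,15,0,0,0],[130,20,18,30,0,0,0],[130,24.5,22,45,0,0,0],[130,24.5,22,55,0,0,0],[130,24.5,22,60,0,0,0],[130,24.5,22,60,0,0,0],[130,24.5,22,60,0,0,0],[130,24.5,22,60,0,0,0]],
  ],
)

```text
time_s: 9.3
tcp_pos: [0.4549, 0.1008, 0.2309]
ee_rot: [0.264, 0.964, 0.0, 0.001]
ft_force: [0.2, -0.0, -0.3]
opening: 0.0418
grasp_force: 0.0
```

```bash
python3 - <<'E'
from h import *
from plant import env
mv(env.get_state(),.453,.102,.192,60)
E
```

```text
mv [ 2.3  0.  38.8] [ 0.1  0.1 -0.7] at [0.4549 0.1008 0.2309] q7 0.88
```

step_arm(
  motion=[
    [[130,2,0,15,0,0,0],[130,2,0,28,0,0,0],[130,2,0,36,0,0,0],[130,2,0,39,0,0,0],[130,2,0,39,0,0,0],[255,2,0,39,0,0,0],[255,2,0,39,0,0,0],[255,2,0,39,0,0,0]],
  ],
  grip_force=40,
)

```text
time_s: 10.1
tcp_pos: [0.4529, 0.1024, 0.1917]
ee_rot: [0.264, 0.965, 0.0, 0.0]
ft_force: [0.6, 0.3, 1.6]
opening: 0.0183
grasp_force: 39.2
```

step_arm(
  motion=[
    [[255,0,0,0,0,0,0],[255,0,0,0,0,0,0],[255,0,0,-4,0,0,0],[255,0,0,-10,0,0,0],[255,0,0,-20,0,0,0],[255,0,0,-35,0,0,0],[255,0,0,-50,0,0,0],[255,0,0,-50,0,0,0]],
  ],
)

```text
time_s: 10.9
tcp_pos: [0.4537, 0.1026, 0.2434]
ee_rot: [0.264, 0.965, 0.002, 0.002]
ft_force: [0.4, 0.7, -1.7]
opening: 0.0182
grasp_force: 39.2
```

```bash
python3 - <<'E'
from h import *
from plant import env,eyes
s=env.get_state()
mv(s,.6625,.1195,.29,60)
for n in ("scene","top"):
    p,d=eyes.camera(n); w=cloud(p,d,eyes.camera_model(n))
    if n=="scene": cv2.imwrite("pics/scene5.png",cv2.resize(p[120:300,250:450,::-1],None,fx=3,fy=3,interpolation=2))
    k=(np.hypot(w[...,0]-.454,w[...,1]-.102)<.065)&(w[...,2]>.04)&(w[...,2]<.075);q=w[k]
    print(n,len(q),np.percentile(q[:,2],[10,50,90]).round(4),cv2.minEnclosingCircle((q[:,:2]*1000).astype(np.float32)),np.linalg.lstsq(np.c_[q[:,:2]-q[:,:2].mean(0),np.ones(len(q))],q[:,2],rcond=None)[0] if len(q) else 0)
E
```

```text
mv [-171.3  121.1  -45.6] [ 0.2  0.2 -0.6] at [0.4537 0.1026 0.2434] q7 0.86
scene 420 [0.0643 0.0668 0.0691] ((457.24749755859375, 103.02693939208984), 46.353179931640625) [0.00769369 0.00085864 0.06670146]Traceback (most recent call last):
  File "<stdin>", line 9, in <module>
    return _quantile_unchecked(
        a, q, axis, out, overwrite_input, method, keepdims, weights)
    return _ureduce(a,
                    func=_quantile_ureduce_func,
    ...<5 lines>...
                    overwrite_input=overwrite_input,
                    method=method)
    r = func(a, **kwargs)
    result = _quantile(arr,
                       quantiles=q,
    ...<2 lines>...
                       out=out,
                       weights=wgt)
    slices_having_nans = np.isnan(arr[-1, ...])
                                  ~~~^^^^^^^^^
IndexError: index -1 is out of bounds for axis 0 with size 0
```

View pics/scene5.png

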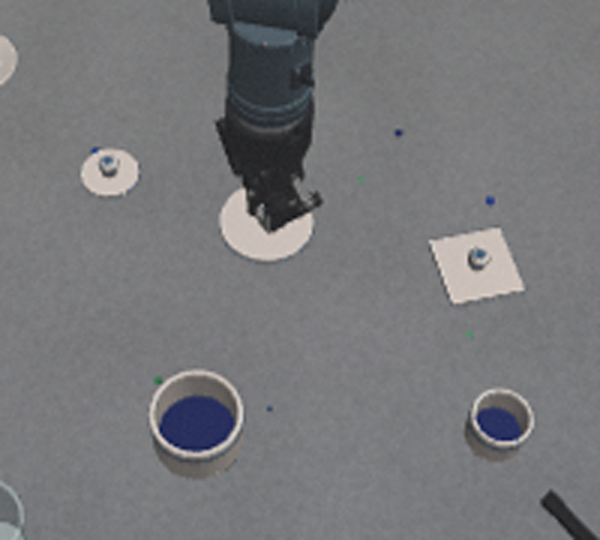

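The lid hangs level in the grip, with its flange around (267,222) and top at 67 mm. The pot mouth is at (197,415).

step_arm(
  motion=[
    [[255,-10,7,-15,0,0,0],[255,-35,25,-30,0,0,0],[255,-70,50,-42,0,0,0],[255,-105,75,-45,0,0,0],[255,-140,99,-45,0,0,0],[255,-162,115,-45,0,0,0],[255,-171,121,-45,0,0,0],[255,-171,121,-45,0,0,0]],
  ],
)

```text
time_s: 11.8
tcp_pos: [0.6617, 0.1193, 0.2846]
ee_rot: [0.264, 0.965, -0.001, -0.001]
ft_force: [-0.6, 0.1, -1.9]
opening: 0.0184
grasp_force: 39.2
```

```bash
cat > lid.py <<'E'
import sys
from h import *
from plant import env,eyes
def look(c,r,zl,zh,pic=None):
    for n in ("scene","top"):
        p,d=eyes.camera(n); w=cloud(p,d,eyes.camera_model(n))
        if pic and n=="scene":
            u,v=proj([c[0],c[1],.06],eyes.camera_model(n)).astype(int)
            cv2.imwrite(f"pics/{pic}.png",cv2.resize(p[v-60:v+60,u-70:u+70,::-1],None,fx=4,fy=4,interpolation=2))
        k=(np.hypot(w[...,0]-c[0],w[...,1]-c[1])<r)&(w[...,2]>zl)&(w[...,2]<zh);q=w[k]
        if len(q)<30: print(n,"few",len(q));continue
        f=(q[:,:2]*1000).astype(np.float32)
        print(n,len(q),"z",np.percentile(q[:,2],[10,50,90]).round(4),"circ",np.round(cv2.minEnclosingCircle(f)[0],1),cv2.minEnclosingCircle(f)[1],"rect",[np.round(x,1).tolist() for x in cv2.minAreaRect(f)],"slope",np.linalg.lstsq(np.c_[q[:,:2]-q[:,:2].mean(0),np.ones(len(q))],q[:,2],rcond=None)[0][:2].round(3))
E
python3 - <<'E'
from lid import *
s=env.get_state(); mv(s,.662,.1193,.2425,60)
look((.664,.119),.065,.103,.125)
E
```

```text
mv [-0.3  0.2 42.1] [-0.1 -0.1 -0.6] at [0.6617 0.1193 0.2846] q7 0.97
scene 539 z [0.1056 0.1079 0.1104] circ [663.2 118.3] 46.641353607177734 rect [[668.5, 122.2], [78.4, 90.1], 22.5] slope [-0.016 -0.006]
top few 0
```

step_arm(
  motion=[
    [[255,0,0.5,8,0,0,0],[255,-0.5,0.5,18,0,0,0],[255,-1,0.5,26,0,0,0],[255,-1,0.5,32,0,0,0],[255,-1,0.5,36,0,0,0],[255,-1,0.5,39,0,0,0],[255,-1,0.5,41,0,0,0],[255,-1,0.5,41.5,0,0,0]],
  ],
)

```text
time_s: 12.7
tcp_pos: [0.6625, 0.1194, 0.2446]
ee_rot: [0.264, 0.965, -0.0, 0.0]
ft_force: [-0.6, 0.3, -3.1]
opening: 0.0183
grasp_force: 39.2
```

```bash
python3 - <<'E'
from lid import *
s=env.get_state(); print(s["ft_force"].round(1)); mv(s,.662,.1193,.2425,60)
look((.664,.119),.065,.063,.085)
E
```

```text
[-0.6  0.3 -3.1]
mv [ 0.4 -0.3  2.1] [-0.   0.  -0.6] at [0.6625 0.1194 0.2446] q7 0.98
scene 498 z [0.0655 0.0678 0.0702] circ [664.4 119. ] 46.21867370605469 rect [[670.1, 122.3], [78.4, 88.4], 26.6] slope [-0.014 -0.008]
top few 0
```

step_arm(
  motion=[
    [[255,0,0,1,0,0,0],[255,0,0,2,0,0,0],[255,0,0,2.5,0,0,0],[255,0,0,2.5,0,0,0],[190,0,0,2.5,0,0,0],[130,0,0,2,0,0,0],[130,0,0,2,0,0,0],[130,0,0,-10,0,0,0]],
  ],
)

```text
time_s: 13.6
tcp_pos: [0.6614, 0.1193, 0.253]
ee_rot: [0.264, 0.965, -0.001, -0.002]
ft_force: [-1.0, 0.7, -0.2]
opening: 0.0418
grasp_force: 0.0
```

step_arm(
  motion=[
    [[130,0,0,-20,0,0,0],[130,0,0,-50,0,0,0],[130,20,-30,-60,0,0,0],[130,50,-60,-60,0,0,0],[130,80,-90,-60,0,0,0],[130,110,-120,-60,0,0,0],[130,140,-150,-60,0,0,0],[130,170,-180,-60,0,0,0]],
  ],
)

```text
time_s: 14.4
tcp_pos: [0.4232, 0.0504, 0.3154]
ee_rot: [0.264, 0.965, 0.001, 0.001]
ft_force: [-0.2, 0.5, 0.4]
opening: 0.0418
grasp_force: 0.0
```

```bash
python3 - <<'E'
from lid import *
s=env.get_state(); mv(s,.43,-.0838,.23,60)
look((.664,.119),.065,.055,.075,"lid1")
E
```

```text
mv [ -74.1 -112.1   85.4] [ 0.1  0.  -0.6] at [0.4232 0.0504 0.3154] q7 0.86
scene 830 z [0.0637 0.0661 0.0683] circ [663.9 119.6] 46.36481475830078 rect [[664.0, 120.3], [90.0, 90.5], 23.9] slope [-0.    -0.002]
top 682 z [0.0619 0.0646 0.0671] circ [661.9 118.4] 46.65281295776367 rect [[661.0, 118.4], [88.7, 90.0], 4.8] slope [-0.002  0.005]
```

View pics/lid1.png

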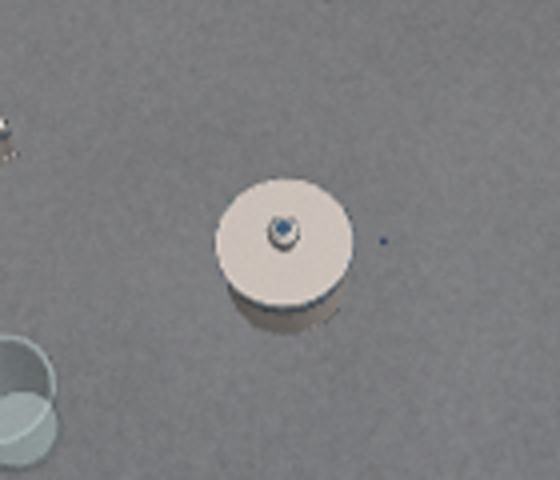

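The large lid is seated: its flange is level at 66 mm, centred at (284,243) on the pot. Next is the small lid.

step_arm(
  motion=[
    [[130,-20,-30,10,0,0,0],[130,-44,-67,25,0,0,0],[130,-64,-97,45,0,0,0],[130,-72,-109,65,0,0,0],[130,-74,-112,80,0,0,0],[130,-74,-112,85,0,0,0],[130,-74,-112,85,0,0,0],[130,-74,-112,85,0,0,0]],
  ],
)

```text
time_s: 15.3
tcp_pos: [0.432, -0.0826, 0.2304]
ee_rot: [0.263, 0.965, 0.0, 0.001]
ft_force: [0.1, 0.1, 0.4]
opening: 0.042
grasp_force: 0.0
```

```bash
python3 - <<'E'
from lid import *
mv(env.get_state(),.43,-.0838,.192,60)
E
```

```text
mv [ 1.1 -2.1 38.4] [ 0.1  0.1 -0.5] at [ 0.432  -0.0826  0.2304] q7 1.33
```

step_arm(
  motion=[
    [[130,1,-1.5,15,0,0,0],[130,1,-1.5,28,0,0,0],[130,1,-1.5,36,0,0,0],[130,1,-1.5,38.5,0,0,0],[130,1,-1.5,38.5,0,0,0],[255,1,-1.5,38.5,0,0,0],[255,1,-1.5,38.5,0,0,0],[255,1,-1.5,38.5,0,0,0]],
  ],
  grip_force=40,
)

```text
time_s: 16.1
tcp_pos: [0.4299, -0.084, 0.1916]
ee_rot: [0.264, 0.965, 0.0, 0.0]
ft_force: [-1.4, 0.3, 2.1]
opening: 0.0184
grasp_force: 39.0
```

step_arm(
  motion=[
    [[255,0,0,0,0,0,0],[255,0,0,0,0,0,0],[255,0,0,-4,0,0,0],[255,0,0,-12,0,0,0],[255,0,0,-30,0,0,0],[255,0,0,-55,0,0,0],[255,0,0,-85,0,0,0],[255,0,0,-110,0,0,0]],
  ],
)

```text
time_s: 16.9
tcp_pos: [0.4293, -0.0841, 0.3027]
ee_rot: [0.264, 0.965, -0.0, 0.0]
ft_force: [0.3, 0.3, -0.8]
opening: 0.0181
grasp_force: 39.1
```

```bash
python3 - <<'E'
from lid import *
mv(env.get_state(),.554,.3717,.26,60)
look((.431,-.084),.05,.115,.14)
E
```

```text
mv [124.9 455.7  42.6] [ 0.   0.  -0.6] at [ 0.4293 -0.0841  0.3027] q7 1.22
scene 186 z [0.1228 0.1258 0.1287] circ [432.7 -84.1] 31.64435386657715 rect [[438.1, -81.3], [48.3, 61.4], 23.3] slope [-0.027 -0.016]
top 137 z [0.1255 0.1282 0.1306] circ [423.6 -78.4] 28.361934661865234 rect [[418.2, -73.1], [56.7, 25.0], 45.6] slope [ 0.027 -0.028]
```

step_arm(
  motion=[
    [[255,6,22,0,0,0,0],[255,17,62,0,0,0,0],[255,29,106,0,0,0,0],[255,41,150,0,0,0,0],[255,53,194,0,0,0,0],[255,65,238,0,0,0,0],[255,77,280,0,0,0,0],[255,87,316,0,0,0,0]],
  ],
)

```text
time_s: 17.8
tcp_pos: [0.515, 0.2351, 0.3001]
ee_rot: [0.263, 0.965, -0.0, -0.001]
ft_force: [0.5, 0.3, -0.1]
opening: 0.0184
grasp_force: 39.1
```

```bash
python3 - <<'E'
from lid import *
mv(env.get_state(),.554,.3717,.26,60)
E
```

```text
mv [ 35.7 137.6  40. ] [-0.1 -0.1 -0.5] at [0.515  0.2351 0.3001] q7 0.67
```

step_arm(
  motion=[
    [[255,9,34,5,0,0,0],[255,18,68,12,0,0,0],[255,26,100,22,0,0,0],[255,33,126,32,0,0,0],[255,36,137,38,0,0,0],[255,36,137,40,0,0,0],[255,36,137,40,0,0,0],[255,36,137,40,0,0,0]],
  ],
)

```text
time_s: 18.6
tcp_pos: [0.5548, 0.3661, 0.2613]
ee_rot: [0.265, 0.964, -0.001, 0.0]
ft_force: [0.3, 0.3, -0.3]
opening: 0.0186
grasp_force: 39.2
```

```bash
python3 - <<'E'
from lid import *
mv(env.get_state(),.554,.3717,.2266,60)
look((.555,.372),.05,.073,.095)
E
```

```text
mv [ 3.6  4.5 34.7] [-0.1  0.  -0.8] at [0.5548 0.3661 0.2613] q7 0.54
scene 219 z [0.0823 0.0848 0.087 ] circ [557.  364.3] 31.50230598449707 rect [[560.3, 361.2], [60.4, 51.6], 38.0] slope [-0.02 -0.02]
top 79 z [0.0812 0.0834 0.0857] circ [553.5 362.1] 29.671533584594727 rect [[550.7, 354.1], [29.9, 58.6], 71.0] slope [0.012 0.062]
```

```bash
python3 - <<'E'
from lid import *
mv(env.get_state(),.554,.3717,.2266,60)
look((.555,.372),.05,.073,.095)
E
```

```text
mv [ 3.4  3.9 35.3] [-0.   0.  -0.8] at [0.5549 0.3666 0.2619] q7 0.54
scene 217 z [0.0829 0.0851 0.0881] circ [557.  365.6] 31.06511688232422 rect [[560.4, 361.8], [61.8, 49.4], 40.1] slope [-0.008 -0.012]
top 81 z [0.0806 0.083  0.0863] circ [554.  362.6] 29.72677993774414 rect [[550.8, 354.1], [31.2, 58.5], 69.8] slope [0.015 0.026]
```

step_arm(
  motion=[
    [[255,2,2,2,0,0,0],[255,4,4.5,6,0,0,0],[255,4,4.5,12,0,0,0],[255,4,4.5,18,0,0,0],[255,4,4.5,20,0,0,0],[255,4,4.5,20,0,0,0],[255,4,4.5,20,0,0,0],[255,4,4.5,20,0,0,0]],
  ],
)

```text
time_s: 19.6
tcp_pos: [0.5534, 0.3745, 0.2415]
ee_rot: [0.264, 0.965, 0.0, 0.0]
ft_force: [0.0, -0.5, -0.4]
opening: 0.0182
grasp_force: 39.2
```

```bash
python3 - <<'E'
from lid import *
mv(env.get_state(),.554,.3717,.2266,60)
look((.555,.372),.05,.055,.075)
E
```

```text
mv [-2.  -2.1 14.9] [ 0.   0.  -0.6] at [0.5534 0.3745 0.2415] q7 0.54
scene 218 z [0.0621 0.0649 0.067 ] circ [555.1 373.8] 31.157670974731445 rect [[558.3, 370.8], [60.3, 51.7], 41.5] slope [-0.014 -0.005]
top 84 z [0.0613 0.0637 0.0662] circ [551.5 371.8] 30.317380905151367 rect [[548.1, 364.9], [36.5, 58.0], 62.1] slope [ 0.022 -0.003]
```

Within 2 to 3 mm; halve the correction, lower and release.

step_arm(
  motion=[
    [[255,-1.5,-1.5,2,0,0,0],[255,-1.5,-1.5,5,0,0,0],[255,-1.5,-1.5,8,0,0,0],[255,-1.5,-1.5,11,0,0,0],[255,-1.5,-1.5,13,0,0,0],[255,-1.5,-1.5,14,0,0,0],[255,-1.5,-1.5,14.5,0,0,0],[255,-1.5,-1.5,14.5,0,0,0]],
  ],
)

```text
time_s: 20.5
tcp_pos: [0.5536, 0.3726, 0.2268]
ee_rot: [0.264, 0.965, 0.0, -0.0]
ft_force: [-1.0, -1.0, 0.6]
opening: 0.0181
grasp_force: 39.4
```

```bash
python3 - <<'E'
from lid import *
s=env.get_state(); print(s["ft_force"].round(1)); mv(s,.554,.3717,.2266,60)
look((.555,.372),.05,.042,.06)
E
```

```text
[-1.  -1.   0.6]
mv [-0.8 -0.5  0.2] [ 0.  -0.  -0.6] at [0.5536 0.3726 0.2268] q7 0.54
scene 214 z [0.0479 0.0502 0.0525] circ [556.2 370.9] 31.915760040283203 rect [[558.5, 368.4], [63.8, 51.6], 42.7] slope [-0.003 -0.005]
top 87 z [0.0455 0.0485 0.0512] circ [551.8 369.3] 30.32498550415039 rect [[549.9, 363.5], [34.8, 60.2], 74.4] slope [-0.006 -0.028]
```

step_arm(
  motion=[
    [[255,0,0,0.5,0,0,0],[190,0,0,0.5,0,0,0],[130,0,0,0,0,0,0],[130,0,0,0,0,0,0],[130,0,0,-10,0,0,0],[130,0,0,-35,0,0,0],[130,0,0,-65,0,0,0],[130,0,0,-90,0,0,0]],
  ],
)

```text
time_s: 21.4
tcp_pos: [0.5539, 0.3725, 0.3188]
ee_rot: [0.264, 0.965, 0.001, 0.001]
ft_force: [0.3, 0.0, 1.3]
opening: 0.0417
grasp_force: 0.0
```

```bash
python3 - <<'E'
from lid import *
mv(env.get_state(),.3914,.3043,.23,80)
E
```

```text
mv [ 105.2 -141.6   88.5] [  0.1   0.1 -20.6] at [0.5539 0.3725 0.3188] q7 0.52
```

step_arm(
  motion=[
    [[130,22,-30,0,0,0,-4],[130,48,-65,8,0,0,-8],[130,74,-100,30,0,0,-14],[130,95,-128,55,0,0,-19],[130,105,-141,75,0,0,-20.5],[130,105,-141,88,0,0,-20.5],[130,105,-141,88,0,0,-20.5],[130,105,-141,88,0,0,-20.5]],
  ],
)

```text
time_s: 22.2
tcp_pos: [0.3934, 0.3055, 0.2297]
ee_rot: [0.089, 0.996, 0.001, 0.001]
ft_force: [0.7, -0.5, 0.1]
opening: 0.042
grasp_force: 0.0
```

```bash
python3 - <<'E'
from lid import *
mv(env.get_state(),.3914,.3043,.192,80)
look((.554,.372),.045,.04,.06)
E
```

```text
mv [ 1.9 -1.6 37.7] [ 0.1  0.1 -0.2] at [0.3934 0.3055 0.2297] q7 0.75
scene 347 z [0.048  0.0502 0.0524] circ [555.3 371.7] 32.13547134399414 rect [[555.3, 371.1], [62.6, 60.5], 35.5] slope [0.002 0.006]
top 292 z [0.0453 0.0486 0.0513] circ [552.3 371.4] 30.95888328552246 rect [[552.3, 371.3], [59.5, 60.4], 32.7] slope [-0.002  0.   ]
```

Small lid seated level at 50 mm. Grasp the square lid.

step_arm(
  motion=[
    [[130,1.5,-1,15,0,0,0],[130,1.5,-1,28,0,0,0],[130,1.5,-1,35,0,0,0],[130,1.5,-1,37.5,0,0,0],[130,1.5,-1,37.5,0,0,0],[255,1.5,-1,37.5,0,0,0],[255,1.5,-1,37.5,0,0,0],[255,1.5,-1,37.5,0,0,0]],
  ],
  grip_force=50,
)

```text
time_s: 23.1
tcp_pos: [0.3902, 0.3041, 0.1918]
ee_rot: [0.088, 0.996, 0.001, 0.0]
ft_force: [-0.2, -0.1, 2.8]
opening: 0.0179
grasp_force: 48.9
```

step_arm(
  motion=[
    [[255,0,0,0,0,0,0],[255,0,0,0,0,0,0],[255,0,0,-4,0,0,0],[255,0,0,-12,0,0,0],[255,0,0,-30,0,0,0],[255,0,0,-55,0,0,0],[255,0,0,-85,0,0,0],[255,0,0,-110,0,0,0]],
  ],
)

```text
time_s: 23.9
tcp_pos: [0.3896, 0.3036, 0.3026]
ee_rot: [0.088, 0.996, -0.0, 0.0]
ft_force: [0.1, 0.2, -1.5]
opening: 0.0177
grasp_force: 48.9
```

```bash
python3 - <<'E'
from lid import *
mv(env.get_state(),.6595,-.1487,.30,98.6)
look((.392,.304),.06,.115,.14)
E
```

```text
mv [-345.  -397.9    2.6] [ -0.    0.  -18.7] at [0.3896 0.3036 0.3026] q7 0.71
scene 489 z [0.1235 0.1258 0.1285] circ [393.2 303.9] 51.644264221191406 rect [[392.9, 302.1], [78.0, 77.6], 35.8] slope [-0.004 -0.003]
top 140 z [0.1256 0.1285 0.1306] circ [402.3 289.7] 41.96597671508789 rect [[402.5, 289.0], [76.1, 38.0], 35.0] slope [-0.004  0.029]
```

step_arm(
  motion=[
    [[255,-14,-16,0,0,0,-1],[255,-40,-46,0,0,0,-2],[255,-68,-78,0,0,0,-4],[255,-96,-110,0,0,0,-6],[255,-124,-142,0,0,0,-8],[255,-152,-175,0,0,0,-10],[255,-180,-207,0,0,0,-11],[255,-208,-240,0,0,0,-12]],
  ],
)

```text
time_s: 24.8
tcp_pos: [0.5523, 0.0297, 0.2999]
ee_rot: [-0.017, 1.0, -0.0, -0.001]
ft_force: [0.5, 0.9, -0.7]
opening: 0.0178
grasp_force: 48.9
```

```bash
python3 - <<'E'
from lid import *
mv(env.get_state(),.6595,-.1487,.265,98.6)
E
```

```text
mv [-101.1 -182.    34.6] [ 0.  -0.1 -6.6] at [0.5523 0.0297 0.2999] q7 1.62
```

step_arm(
  motion=[
    [[255,-20,-36,3,0,0,-2],[255,-42,-75,8,0,0,-3.5],[255,-62,-112,15,0,0,-5],[255,-81,-146,23,0,0,-6],[255,-94,-169,30,0,0,-6.5],[255,-101,-181,34,0,0,-6.5],[255,-101,-181,34.5,0,0,-6.5],[255,-101,-181,34.5,0,0,-6.5]],
  ],
)

```text
time_s: 25.6
tcp_pos: [0.6589, -0.1448, 0.2656]
ee_rot: [-0.074, 0.997, 0.001, -0.001]
ft_force: [-0.6, 0.5, -0.4]
opening: 0.0177
grasp_force: 49.0
```

```bash
python3 - <<'E'
from lid import *
mv(env.get_state(),.659,-.149,.2326,98.6)
look((.661,-.149),.06,.073,.1,"sq")
E
```

```text
mv [ 0.5 -4.2 33. ] [ 0.1 -0.1 -0.1] at [ 0.6589 -0.1448  0.2656] q7 2.07
scene 442 z [0.086  0.0886 0.0909] circ [ 661.8 -143.6] 52.122901916503906 rect [[660.7, -143.8], [78.1, 76.4], 55.0] slope [-0.015 -0.005]
top 120 z [0.085  0.0881 0.0913] circ [ 652.5 -123.5] 30.02495574951172 rect [[653.4, -124.1], [44.9, 47.0], 51.2] slope [ 0.055 -0.02 ]
```

View pics/sq.png

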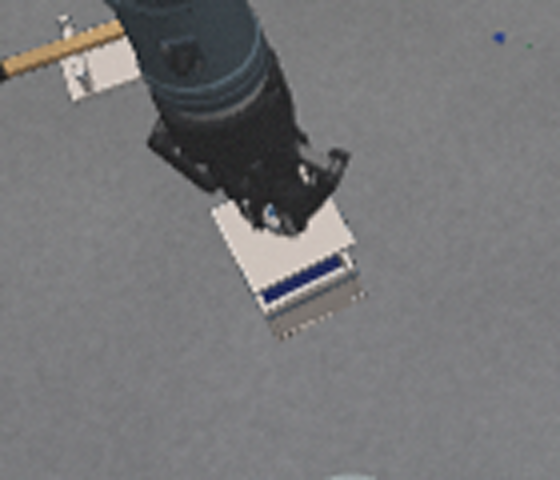

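The square lid is over its pot, aligned with the mouth (lid (283,245), mouth edge (302,280)). It still lacks about 4 mm in y.

step_arm(
  motion=[
    [[255,0,-2,2,0,0,0],[255,0,-4.5,6,0,0,0],[255,0,-4.5,12,0,0,0],[255,0,-4.5,17,0,0,0],[255,0,-4.5,19,0,0,0],[255,0,-4.5,19,0,0,0],[255,0,-4.5,19,0,0,0],[255,0,-4.5,19,0,0,0]],
  ],
)

```text
time_s: 26.5
tcp_pos: [0.6603, -0.151, 0.2479]
ee_rot: [-0.073, 0.997, -0.0, 0.0]
ft_force: [0.5, -0.2, -1.2]
opening: 0.0178
grasp_force: 49.0
```

```bash
python3 - <<'E'
from lid import *
mv(env.get_state(),.659,-.149,.2326,98.6)
look((.661,-.149),.06,.058,.08)
E
```

```text
mv [ 1.   2.2 15.3] [-0.   0.  -0.2] at [ 0.6603 -0.151   0.2479] q7 2.08
scene 421 z [0.0687 0.0709 0.0732] circ [ 664.4 -150.4] 51.72563171386719 rect [[662.6, -150.3], [77.6, 76.0], 53.7] slope [-0.005  0.001]
top 111 z [0.0668 0.0701 0.0725] circ [ 644.3 -121.5] 22.881393432617188 rect [[647.6, -123.5], [43.3, 25.5], 56.9] slope [-0.021  0.015]
```

step_arm(
  motion=[
    [[255,1,1.5,2,0,0,0],[255,1,1.5,5,0,0,0],[255,1,1.5,8,0,0,0],[255,1,1.5,11,0,0,0],[255,1,1.5,13,0,0,0],[255,1,1.5,14.5,0,0,0],[255,1,1.5,15,0,0,0],[255,1,1.5,15,0,0,0]],
  ],
)

```text
time_s: 27.4
tcp_pos: [0.6589, -0.1496, 0.233]
ee_rot: [-0.073, 0.997, 0.0, -0.0]
ft_force: [-1.9, 0.8, 0.7]
opening: 0.0179
grasp_force: 49.1
```

```bash
python3 - <<'E'
from lid import *
s=env.get_state(); print(s["ft_force"].round(1)); mv(s,.659,-.149,.2326,98.6)
look((.661,-.149),.06,.046,.068)
E
```

```text
[-1.9  0.8  0.7]
mv [-0.2  0.6  0.4] [ 0.  -0.  -0.2] at [ 0.6589 -0.1496  0.233 ] q7 2.09
scene 426 z [0.0532 0.0559 0.0582] circ [ 662.4 -147.8] 51.66794204711914 rect [[661.1, -148.6], [75.1, 76.1], 53.7] slope [-0.018 -0.009]
top 104 z [0.0509 0.0543 0.0577] circ [ 643.4 -118.7] 22.226964950561523 rect [[646.2, -121.3], [42.2, 24.3], 51.4] slope [ 0.03  -0.092]
```

Flange at 56 mm: seated. Release and retreat toward the base side, high up.

step_arm(
  motion=[
    [[255,0,0,0.5,0,0,0],[190,0,0,0.5,0,0,0],[130,0,0,0,0,0,0],[130,0,0,0,0,0,0],[130,0,0,-10,0,0,0],[130,0,0,-35,0,0,0],[130,0,0,-70,0,0,0],[130,0,0,-110,0,0,0]],
  ],
)

```text
time_s: 28.3
tcp_pos: [0.6584, -0.1494, 0.3431]
ee_rot: [-0.073, 0.997, 0.0, -0.001]
ft_force: [0.6, 0.1, -0.4]
opening: 0.0416
grasp_force: 0.0
```

step_arm(
  motion=[
    [[130,40,0,-15,0,0,0],[130,80,0,-30,0,0,0],[130,120,0,-40,0,0,0],[130,160,0,-40,0,0,0],[130,200,0,-40,0,0,0],[130,200,0,-40,0,0,0],[130,200,0,-40,0,0,0],[130,200,0,-40,0,0,0]],
  ],
)

```text
time_s: 29.1
tcp_pos: [0.4622, -0.1786, 0.3837]
ee_rot: [-0.074, 0.997, -0.0, 0.001]
ft_force: [-0.1, 0.7, 0.1]
opening: 0.042
grasp_force: 0.0
```

```bash
python3 - <<'E'
from lid import *
for c,zl,zh in (((.66,-.149),.046,.066),((.554,.372),.04,.06),((.6625,.119),.056,.076)): look(c,.06,zl,zh)
look((.527,-.385),.06,.0265,.04,"rest")
p,_=eyes.camera("scene"); cv2.imwrite("pics/end.png",cv2.resize(p[80:320,100:540,::-1],(800,436)))
E
```

```text
scene 618 z [0.0534 0.056  0.0584] circ [ 662.2 -148.3] 53.074649810791016 rect [[660.3, -150.1], [80.5, 75.9], 54.0] slope [-0.002 -0.005]
top 598 z [0.0517 0.0546 0.0575] circ [ 657.6 -151.6] 53.39936828613281 rect [[657.9, -150.2], [76.7, 78.1], 54.5] slope [0.004 0.002]
scene 350 z [0.048  0.0502 0.0524] circ [555.1 371.8] 31.326326370239258 rect [[555.8, 371.8], [60.7, 60.2], 60.8] slope [-0.01  -0.003]
top 296 z [0.0456 0.0485 0.0514] circ [552.5 371.3] 31.329492568969727 rect [[552.2, 370.7], [59.5, 60.5], 7.9] slope [-0.003 -0.   ]
scene 830 z [0.0637 0.066  0.0682] circ [663.4 119.8] 46.88859558105469 rect [[663.8, 120.3], [90.8, 90.3], 26.3] slope [-0.001 -0.003]
top 686 z [0.0617 0.0646 0.0676] circ [661.1 118.6] 46.14228820800781 rect [[661.2, 118.3], [88.8, 89.5], 7.4] slope [-0.004  0.002]
scene 197 z [0.0278 0.0304 0.0332] circ [ 528.2 -383.7] 59.32270812988281 rect [[528.0, -384.0], [66.7, 118.5], 48.2] slope [0.014 0.024]
top few 0
```

View pics/end.png

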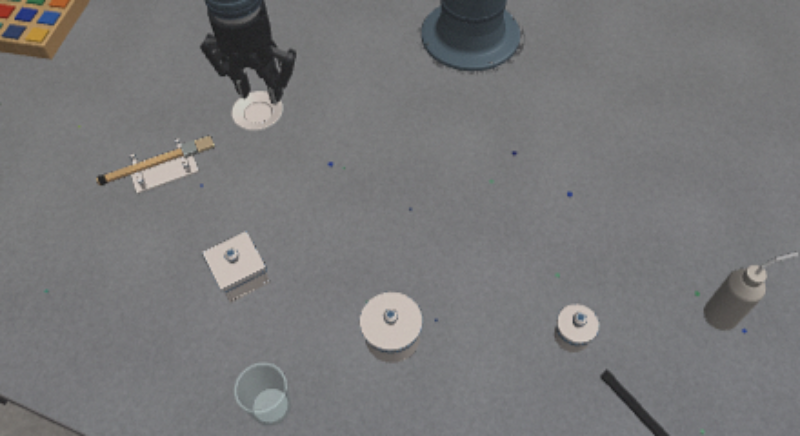

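View pics/rest.png

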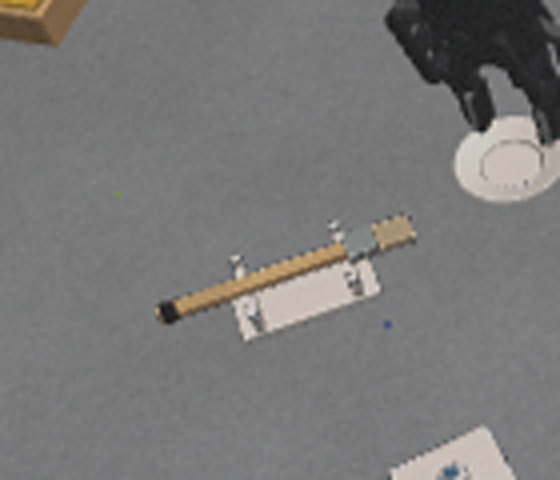

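All three lids are seated at (235,260), (391,320) and (578,324). The brush lies across both saddles, between the horns, and the saucer and bottle are untouched. Handing in.

```bash
python3 -c "
from plant import job
print(job.close_job())"
```

```text
the job is handed in; nothing more can be done
None
```

The job is handed in: the brush lies across both saddles of its rest and all three lids measure level and fully seated on their pots; the saucer and wash bottle were not touched.

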